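# Clamp and lock the circuit board in its holder

### The job

Clamp the green circuit board in its holder and lock it: with a fingertip, gently push the red knob along its L-shaped slot, first towards the board up to the corner, so that it shoves the clamp bar against the board, then sideways to the very end of the short leg. Push only: do not grip or lift the knob, and leave everything else on the bench where it is.

Things in the scene. Friction and masses are not known exactly. Their poses are not given: they have to be found in the camera images.
- holder: Fixed grey board holder, x from -120 to 120, y from -75 to 85 mm, flat top face 30 mm above the bench. Origin: on the bench surface under it. Its +x points along the slot's first leg, from the knob towards the green board; +y points along the second leg. The L-shaped slot is 15 mm wide with a thin white outline; the top face around it is free, save for the clamp bar and the relay
- knob: Red knob running in the slot. Origin: centre of the underside of its cap, level with the holder's top face. Cap 36 mm across, 18 mm tall, with a 22 mm wide boss up to 26 mm; a 12 mm pin below runs in the slot, a flange keeps it in (1.5 mm vertical play). About 0.1 kg; 1 to 3 N moves it, at times up to 9 N; more than 35 N from the fingers is rough. Starts in the first leg, 33 to 46 mm before the corner, clear of the clamp bar
- corner (a point): Where the knob's origin stands in the corner of the L, on the holder's top face (holder frame x = -40, y = 0 mm). The inner corner has a 4 mm bevel. The first leg runs along y = 0; in it the knob can stand from x = -87 to x = -39 mm, where the slot's edge stops it
- slot_end (a point): Where the knob's origin stands at the end of the second leg, on the holder's top face (holder frame x = -40, y = 40 mm). The second leg runs from the corner along the holder's +y; the slot's edge stops the knob at y = 41 mm
- board (a point): Middle of the green circuit board's top, 38 mm above the bench (holder frame x = 48, y = 17 mm). The board is 96 x 132 mm, fixed in the holder; parts on it reach 46 mm, the aluminium stop behind it 44 mm above the bench
- clamp (a joint): Slide of the clamp bar: aluminium bar with black rubber front, on the holder's top face, 16 mm tall, 20 mm thick, from y = -12 to 66 mm in the holder's frame; the knob's cap pushes it along holder +x. 0 = open (face towards the knob at holder x = -32 mm), 0.010 to 0.012 = against the board. Starts at 0 to 0.003 m, resists with about 1.2 N and stays where left
- relay: Bystander: loose blue block 22 x 15 x 16 mm standing on the holder's top face near its rear corner. Origin under its centre
- screwdriver: Bystander: orange-handled screwdriver, 170 mm long, lying on the bench beside the holder, on its -y side. Origin under the tool
- spool: Bystander: solder spool (grey with white rims) 54 mm across, 50 mm tall, standing on the bench near the holder's +y side. Origin under its centre
- multimeter: Bystander: yellow multimeter 170 x 85 x 46 mm, lying face up on the bench on the holder's +y side. Origin under its centre
- red_board: Bystander: small red circuit board 70 x 50 mm, up to 12 mm high, lying on the bench on the holder's -y side. Origin under its centre
- reel: Bystander: white reel 90 mm across, 12 mm tall, lying on the bench before the holder's knob end, on its -x side. Origin under its centre
- jar: Bystander: amber jar 52 mm across, 60 mm tall, at the right of the bench. Origin under its centre
Things that resemble listed ones, but are neither listed nor needed, are in the scene too. Several things have the shape of the knob; the one meant has the colours described above.

How it is judged:
On the way:
1. the knob has come to the corner of the slot and the clamp bar is against the board (x of knob in the frame of holder above -0.0445 m and y of knob in the frame of holder below 0.02 m and value of joint clamp above 0.0075 m), for 0.05 s.
At the end, for the whole second after the job is handed in: The knob rests within 5 mm of the end of the second leg, still down in its slot, and the clamp bar is closed against the board (joint above 0.0075) (horizontal distance between knob and slot_end below 0.005 m and z of knob in the frame of holder between 0.026 and 0.034 m and linear speed of knob below 0.02 m/s and value of joint clamp above 0.0075 m); the robot touches nothing.
It fails at once if the knob is gripped or forced: more than 35 N between the fingers and the knob (contact force between the fingers and knob above 35 N).
It fails at once if the knob is lifted more than 4 mm off the holder's top face (z of knob in the frame of holder above 0.034 m).
It fails at once if a bystander is moved by more than 20 mm (distance of any of relay, screwdriver, spool, multimeter, red_board, reel, jar from where it was at the start of the episode above 0.02 m).
It also fails if it takes over 38 s, if anything falls off the work surface, if the arm or the gripper's body presses on something with over 40 N, if the wrist force passes 120 N, or if a joint passes its speed limit or range.

### The arm

A 7-joint arm with a two-finger parallel gripper is mounted at the origin on the work surface. World frame = base frame: x ahead of the robot, y to its left, z up, the work surface at z = 0. Lengths are in m, angles in rad, forces in N, time in s.
With the tool pointing down it reaches from about 0.4 to 0.85 m from the base axis. Payload 4.5 kg.
Tool frame: the origin (TCP) lies at the very end of the fingers, on their centre line; the grasp point (between the pads) lies 19 mm behind it (ctrl.grasp_offset is the distance from the TCP to the grasp point, in m); z points along the fingers, y is the line along which they close (so a half turn about z gives the same grasp; the last joint's range is limited). The gripper opens to 85 mm and grips with 20 to 120 N. Pads are 22 mm wide; open, the fingers measure 114 mm over their backs; the gripper's body (76 mm by 85 mm) begins 54 mm behind the grasp point. The pads swing forward as they close: fully open they stand 13 mm farther back than shut.
Start: joints at [-1.287, 0.689, -0.195, 1.565, 0.157, 0.902, -0.215], TCP at [0.154, 0.606, 0.231] pointing down, gripper open.
Joint ranges: [-3.01, 3.01], [-0.46, 2.08], [-1.47, 1.51], [0.13, 2.56], [-1, 4.14], [0.04, 2.09], [-2.66, 2.66]. Speed limits (rad/s): [2.57, 2.57, 3.14, 3.14, 3.14, 3.14, 3.14].

### API

Orientations are given as a unit quaternion [x, y, z, w].
In Python, from plant import ctrl gives the robot as it stands.
- The arm moves only by the tool send_rows, never from a script. Its argument "deltas" is a list of rows, each a list of 3 entries, a list of its own where there are three numbers: the closure, from 0 (fully open) to 1 (shut), then the shift along the tool's x, y, z normalised to -1 to 1, where 1 is 0.025 m, then the turn about the tool's z normalised to -1 to 1, where 1 is 0.15 rad. A call has exactly 10 rows; each row shifts and turns the commanded pose from where the row before left it, along the tool's axes as they then stand; what a row does not reach is not made up. A row lasts 1/10 s, in which the tool goes at most 50 mm and 8.59 degrees, less where a joint would pass 70% of its speed; a pose out of reach is approached as far as the arm can. A call with a number of a shift or a turn outside -1 to 1 is refused whole. A call with a gripper value outside its range is refused whole. The fingers move at their own pace and stop on an object; "squeeze" is the grip in N (left out, the last holds). Time passes only in rows, so rows that do not move let the fingers close, or fill a call up. It gives the time, the measured TCP pose, the force, the opening and the grip force at its end, in the units of the state.
- ctrl.observe(): the state, without advancing time (a new reading comes with each control period).
- ctrl.camera(name): name is "scene" or "side" or "wrist"; returns a dict with "img" (384x512x3 uint8, red, green, blue), "z_map" (384x512 float32, m along the optical axis (not along the pixel's ray), 0 where there is no reading), "K" (3x3 intrinsics, pixels), "k1" (the pictures are not rectified: a ray, as slopes to the right and down, at radius r is drawn at 1 + k1 r^2 times it, then the intrinsics apply), "rvec" (rotation vector, rad) and "tvec" (3), from world to camera coordinates, as OpenCV has them; the wrist camera has in their place "mount" (4x4, takes a point from camera to tool coordinates, whose origin is the TCP and whose axes are the flange's). Camera axes: x right, y down, z forward; pixel columns grow to the right and rows downward; lengths in m; the calibration is good to about 2 mm. A picture is of the moment at which its call begins: read the wrist's pose just before it.
- ctrl.hand_in(): hands the job in; it is judged then, once.
The state is a dict: "time": time; "joint_positions": joint angles; "joint_velocities": joint speeds; "joint_torque": joint torques, N m; "eef_pos": TCP position; "eef_rot": TCP orientation; "ft_force": force on the tool from outside, world axes, zero at the start; "torque": the same for the moment, N m; "finger_gap": finger opening in m; "grip_force": force on a finger pad.
Only numpy, scipy, OpenCV 4.12 (cv2) and the standard library are available. Lean on these libraries where they do the work, as an engineer would, in place of code of your own. Each camera call takes 0.05 s, during which the arm holds its last target. There are 200 camera calls.

## Working session

There is one attempt and no reset: what is moved stays moved. The work goes in short steps, Python scripts to look and compute and a tool call to move; the robot and the scene stay as the last step left them, time stands still between calls to the robot, and variables do not carry over. Pictures are saved under pics/ and viewed, at most 10 in all, crops included, and the job is handed in when it is done.

Besides the shell and the picture viewer there is one more tool, called after "Call:" in YAML: its name, and indented under it one key for each argument. send_rows: Moves the arm, as the interface text tells. Its arguments: {"type":"object","properties":{"deltas":{"type":"array","items":{"type":"array"}},"squeeze":{"type":"number"}},"required":["deltas"]}

```bash
mkdir -p pics; ls
cat > h.py <<'E'
import numpy as np, cv2
from scipy.spatial.transform import Rotation as R
from plant import ctrl
def cam(n):
    s=ctrl.observe(); c=ctrl.camera(n)
    if n=='wrist':
        T=np.eye(4);T[:3,:3]=R.from_quat(s['eef_rot']).as_matrix();T[:3,3]=s['eef_pos']
        M=T@c['mount'];
    else:
        W=np.eye(4);W[:3,:3]=cv2.Rodrigues(np.array(c['rvec'],float))[0];W[:3,3]=np.ravel(c['tvec']);M=np.linalg.inv(W)
    c['M']=M; return c
def ray(c,uv,z):
    uv=np.atleast_2d(np.array(uv,float))
    d=cv2.undistortPoints(uv[:,None],np.array(c['K'],float),np.array([c['k1'],0,0,0.]))[:,0]
    D=np.c_[d,np.ones(len(d))]@c['M'][:3,:3].T; o=c['M'][:3,3]
    return o+D*((z-o[2])/D[:,2])[:,None]
def save(n,img): cv2.imwrite('pics/'+n+'.png',cv2.cvtColor(img,cv2.COLOR_RGB2BGR))
E
python3 - <<'E'
from h import *
import pickle
s=ctrl.observe();print(s)
a=cam('scene');b=cam('side')
pickle.dump((a,b),open('c.pkl','wb'))
save('scene',cv2.resize(a['img'],(800,600)));save('side',b['img'])
print(a['M'],b['M'])
E
```

```text
pics
{'time': 0.0, 'joint_positions': array([-1.28719125,  0.69002431, -0.19449173,  1.56636446,  0.15732806,
        0.90250023, -0.21512933]), 'joint_velocities': array([-9.37370743e-05,  8.24781272e-04, -9.30690431e-05,  9.13229539e-04,
       -3.61549513e-04, -1.96097493e-04,  8.71573954e-05]), 'joint_torque': array([ 5.80070605e-05, -5.39614463e+01, -1.26633827e+00, -1.58543086e+01,
        9.18281934e-03,  9.43487801e-03, -8.72562651e-06]), 'eef_pos': array([0.1544145 , 0.60494055, 0.23045289]), 'eef_rot': array([ 1.24549289e-01,  9.92212966e-01, -9.50830448e-04, -3.32395749e-05]), 'ft_force': array([-1.20069636, -0.32938765, -0.20775427]), 'torque': array([0.00336652, 0.01144817, 0.00236481]), 'grip_force': 0.0, 'finger_gap': 0.08513959226992751}
[[-0.55338338  0.57984432 -0.59795267  1.30876709]
 [ 0.83285381  0.37571032 -0.40644347  0.39344168]
 [-0.01101695 -0.72292622 -0.6908374   0.92555667]
 [ 0.          0.          0.          1.        ]] [[ 0.74734093 -0.34546722  0.56756844 -0.21450042]
 [-0.66403555 -0.41816149  0.61983688 -0.98030308]
 [ 0.02320194 -0.84011509 -0.54191171  0.82206812]
 [ 0.          0.          0.          1.        ]]
```

View pics/scene.png

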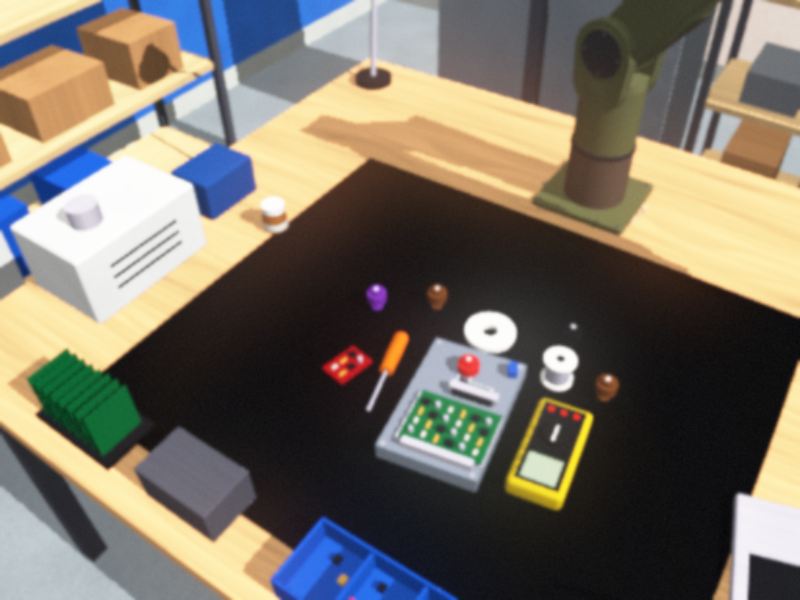

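View pics/side.png

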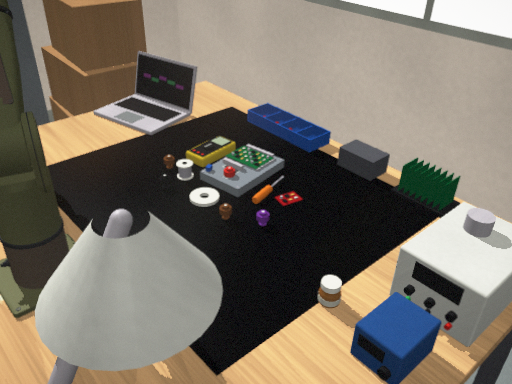

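The red knob is on the grey holder at scene (468,366) and side (229,171). Lookalikes in the scene view are purple (377,296), brown (437,296) and brown (606,386). Only the red one on the holder fits the description.

Run:
```python
from h import *
import pickle
a,b=pickle.load(open('c.pkl','rb'))
k=.64
for n,u,z in [('knob',(468,366),.045),('relay',(513,370),.04),('spool',(560,368),.025),('meter',(550,450),.04),('fl',(437,340),.03),('fr',(526,368),.03),('nr',(476,475),.03),('nl',(378,447),.03),('purple',(377,296),.03),('brown',(437,296),.03),('br2',(606,386),.03),('reel',(490,331),.012),('driver',(396,350),.02)]:
    print(n,ray(a,np.array(u)*k,z).round(3))
print(ray(b,(230,171),.045))
cv2.imwrite('pics/crop.png',cv2.cvtColor(cv2.resize(a['img'][210:315,220:395],None,fx=4,fy=4,interpolation=2),cv2.COLOR_RGB2BGR))
print(ctrl.camera('wrist')['mount'], R.from_quat(ctrl.observe()['eef_rot']).as_matrix())
```

```text
knob [[0.614 0.038 0.045]]
relay [[0.579 0.101 0.04 ]]
spool [[0.521 0.159 0.025]]
meter [[0.687 0.219 0.04 ]]
fl [[ 0.581 -0.041  0.03 ]]
fr [[0.555 0.113 0.03 ]]
nr [[0.776 0.146 0.03 ]]
nl [[0.813 0.001 0.03 ]]
purple [[ 0.547 -0.189  0.03 ]]
brown [[ 0.488 -0.099  0.03 ]]
br2 [[0.52  0.239 0.03 ]]
reel [[0.497 0.016 0.012]]
driver [[ 0.63  -0.092  0.02 ]]
[[0.60373626 0.02676564 0.045     ]]
[[-1.12079424e-03 -9.57235805e-01 -2.89306684e-01  7.34650695e-02]
 [ 9.99998254e-01 -6.40184861e-04 -1.75586821e-03 -5.83023888e-04]
 [ 1.49557016e-03 -2.89308147e-01  9.57234851e-01 -1.41821913e-01]
 [ 0.00000000e+00  0.00000000e+00  0.00000000e+00  1.00000000e+00]] [[-9.68995123e-01  2.47079724e-01 -2.47550062e-04]
 [ 2.47079828e-01  9.68994142e-01 -1.38278385e-03]
 [-1.01783293e-04 -1.40107543e-03 -9.99999013e-01]]
```

View pics/crop.png

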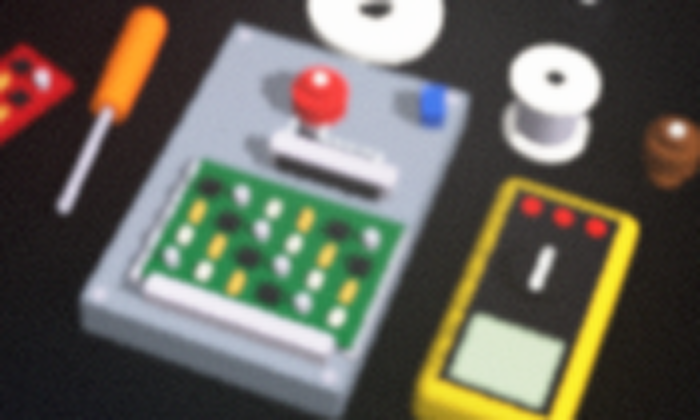

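The crop shows the red knob at crop (320,97), standing in its slot before the clamp bar. Next I turn the tool to match the holder's axes, close the fingers and move above the knob.

Call:
send_rows:
  deltas:
    - [1,[0,0,0],-0.93]
    - [1,[0,0,0],-0.93]
    - [1,[0,0,0],-0.93]
    - [1,[-0.4,-1,0],0]
    - [1,[-0.4,-1,0],0]
    - [1,[-0.4,-1,0],0]
    - [1,[-0.4,-1,0],0]
    - [1,[-0.4,-1,0],0]
    - [1,[-0.4,-1,0],0]
    - [1,[-0.4,-1,0],0]
  squeeze: 20

```text
time: 1.15
eef_pos: [0.2534, 0.4437, 0.2312]
eef_rot: [-0.084, 0.996, -0.0, -0.0]
ft_force: [1.2, 0.7, 0.3]
finger_gap: 0.0003
grip_force: 0.0
```

Call:
send_rows:
  deltas:
    - [1,[-0.4,-1,0],0]
    - [1,[-0.4,-1,0],0]
    - [1,[-0.4,-1,0],0]
    - [1,[-0.4,-1,0],0]
    - [1,[-0.4,-1,0],0]
    - [1,[-0.4,-1,0],0]
    - [1,[-0.4,-1,0],0]
    - [1,[-0.4,-1,0],0]
    - [1,[-0.4,-1,0],0]
    - [1,[-0.4,-1,0],0]

```text
time: 2.15
eef_pos: [0.3939, 0.2141, 0.2312]
eef_rot: [-0.084, 0.996, -0.0, -0.0]
ft_force: [0.7, -0.1, -0.0]
finger_gap: 0.0001
grip_force: 0.0
```

Call:
send_rows:
  deltas:
    - [1,[-0.4,-1,0],0]
    - [1,[-0.4,-1,0],0]
    - [1,[-0.4,-1,0],0]
    - [1,[-0.4,-1,0],0]
    - [1,[-0.4,-1,0],0]
    - [1,[-0.4,-1,0],0]
    - [1,[-0.4,-1,0],0]
    - [1,[-0.4,-0.5,0],0]
    - [1,[0,0,0],0]
    - [1,[0,0,0],0]

```text
time: 3.15
eef_pos: [0.5034, 0.045, 0.2312]
eef_rot: [-0.085, 0.996, 0.001, -0.0]
ft_force: [0.0, -0.2, 0.6]
finger_gap: 0.0001
grip_force: 0.0
```

Run:
```python
from h import *
import pickle
s=ctrl.observe();print(s['time'],s['eef_pos'],R.from_quat(s['eef_rot']).as_matrix().round(3),s['finger_gap'])
a=cam('wrist');pickle.dump(a,open('w.pkl','wb'))
save('w1',a['img'])
```

```text
3.15 [0.50343265 0.04496187 0.23115141] [[-0.986 -0.169 -0.001]
 [-0.169  0.986  0.001]
 [ 0.     0.001 -1.   ]] 0.00011808731783567582
```

View pics/w1.png

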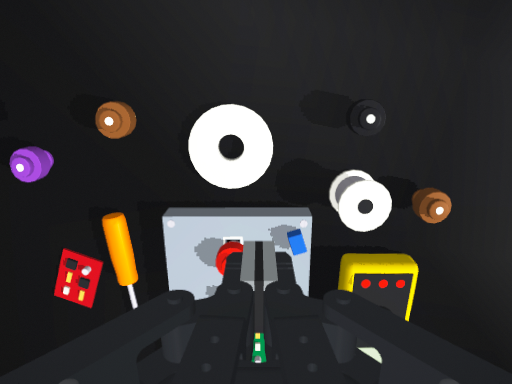

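The wrist view shows the holder's rear edge from about (164,217) to (312,217). The knob is at (228,260), partly hidden by the fingers, with the relay at (297,242), and the slot's rear end is outlined at (232,240). Next I fit the edges and find the knob.

Run:
```python
from h import *
import pickle
a=pickle.load(open('w.pkl','rb'));im=a['img'].astype(int)
g=im.sum(2)/3.
print(g[200:222,200].round(),g[200:222,280].round())
print(g[230,155:175].round(),g[270,155:175].round(),g[230,300:322].round(),g[290,300:322].round())
m=((im[...,0]>110)&(im[...,1]<70)&(im[...,2]<70)).astype(np.uint8);m[:,:190]=0;m[:,270:]=0
ys,xs=np.where(m);print(xs.min(),xs.max(),ys.min(),ys.max(),len(xs))
w=(im.min(2)>225)[225:300,200:270];ys,xs=np.where(w);print('white',[(x+200,y+225) for x,y in zip(xs,ys)][::4])
u=np.array([[164.,216.5],[312,216.5]])
P=ray(a,u,.03);print(P)
save('w1c',cv2.resize(a['img'][195:320,155:325],None,fx=4.5,fy=4.5,interpolation=cv2.INTER_CUBIC))
```

```text
[ 25.  23.  19.  19.  19.  20.  19.  53.  87.  97.  97.  97.  98.  97.
  97.  97. 157. 207. 207. 207. 206. 207.] [ 27.  27.  20.  21.  22.  21.  21.  63.  98.  97.  97.  98.  98.  98.
  97.  97. 154. 207. 207. 208. 207. 207.]
[ 20.  19.  20.  21.  20.  20.  21.  28. 123. 206. 207. 206. 206. 206.
 206. 206. 206. 206. 206. 206.] [ 20.  20.  19.  20.  20.  21.  20.  21.  20.  20.  21.  36. 126. 207.
 207. 207. 207. 207. 207. 207.] [127. 207. 207. 207. 207. 207. 207. 207. 207. 207. 203. 155.  27.  28.
  27.  27.  26.  26.  26.  25.  26.  27.] [ 37.  71. 151. 207. 207. 207. 207. 206. 167.  18.  19.  18.  18.  19.
  19.  18.  19.  18.  18.  18.  18.  18.]
216 242 241 274 406
white [(np.int64(223), np.int64(237)), (np.int64(227), np.int64(237)), (np.int64(231), np.int64(237)), (np.int64(235), np.int64(237)), (np.int64(239), np.int64(237)), (np.int64(223), np.int64(238)), (np.int64(227), np.int64(238)), (np.int64(231), np.int64(238)), (np.int64(235), np.int64(238)), (np.int64(239), np.int64(238)), (np.int64(223), np.int64(239)), (np.int64(242), np.int64(239)), (np.int64(242), np.int64(241)), (np.int64(242), np.int64(243))]
[[ 0.57318226 -0.04639372  0.03      ]
 [ 0.54665053  0.10890791  0.03      ]]
```

View pics/w1c.png

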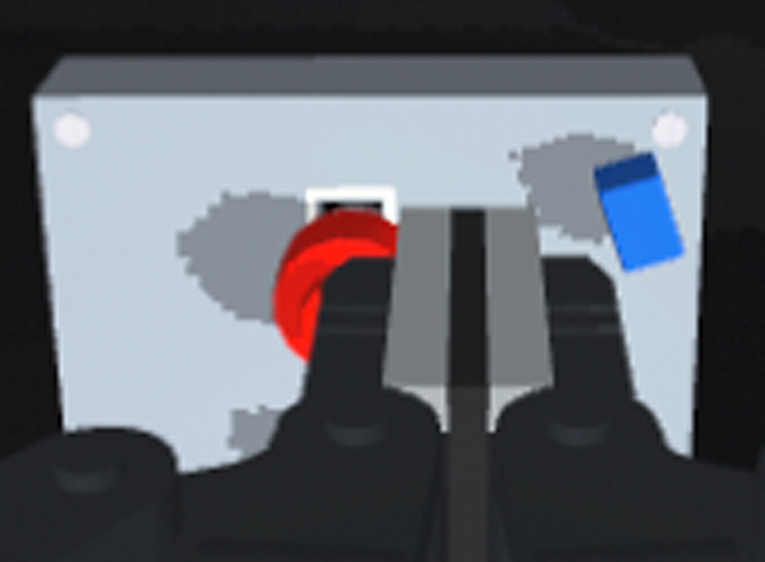

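The holder's origin comes out at about (0.679, 0.046) with yaw 9.7°, and the knob at about x = -75 mm. The tool is already aligned, so I'll set down behind the knob.

Call:
send_rows:
  deltas:
    - [1,[-0.78,-0.39,0.4],0]
    - [1,[-0.78,-0.39,0.4],0]
    - [1,[-0.78,-0.39,0.4],0]
    - [1,[0,0,1],0]
    - [1,[0,0,1],0]
    - [1,[0,0,1],0]
    - [1,[0,0,1],0]
    - [1,[0,0,0.8],0]
    - [1,[0,0,0.8],0]
    - [1,[0,0,0.5],0]

```text
time: 4.2
eef_pos: [0.5651, 0.0267, 0.0476]
eef_rot: [-0.086, 0.996, 0.001, -0.001]
ft_force: [-0.5, 0.3, 0.2]
finger_gap: -0.0
grip_force: 0.0
```

Call:
send_rows:
  deltas:
    - [1,[0,0,0.3],0]
    - [1,[0,0,0],0]
    - [1,[0,0,0],0]
    - [1,[0,0,0],0]
    - [1,[0,0,0],0]
    - [1,[0,0,0],0]
    - [1,[0,0,0],0]
    - [1,[0,0,0],0]
    - [1,[0,0,0],0]
    - [1,[0,0,0],0]

```text
time: 5.2
eef_pos: [0.5663, 0.0248, 0.0413]
eef_rot: [-0.084, 0.996, 0.0, -0.0]
ft_force: [-0.7, -0.3, 0.4]
finger_gap: -0.0001
grip_force: 0.0
```

```bash
cat >> h.py <<'E'
O=np.array([.6791,.0458]);ex=np.array([.9857,.1685]);ey=np.array([-.1685,.9857])
def hol(p): d=np.array(p)[:2]-O; return (np.array([d@ex,d@ey])*1e3).round(1)
E
python3 - <<'E'
from h import *
s=ctrl.observe();print(s['time'],s['eef_pos'],hol(s['eef_pos']),s['ft_force'])
a=cam('wrist');b=cam('side')
w=cv2.resize(a['img'][195:345,155:355],None,fx=2,fy=2);d=cv2.resize(b['img'][130:210,180:310],None,fx=3.75,fy=3.75,interpolation=2)
save('w2',np.hstack([w[:300],d]) if d.shape[0]==300 else w)
E
```

```text
5.2 [0.56634668 0.02482327 0.04127097] [-114.7   -1.7] [-0.74348849 -0.33407331  0.42208113]
```

View pics/w2.png

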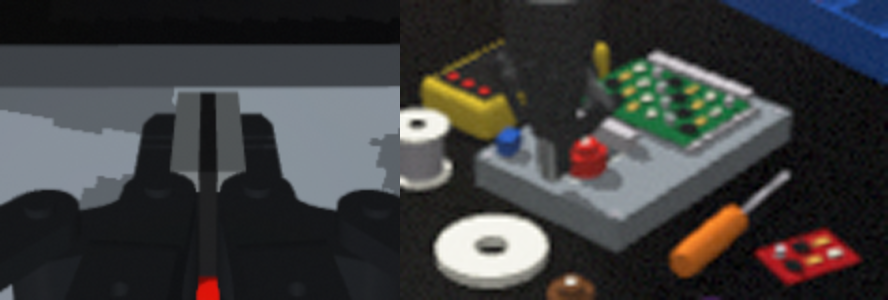

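The fingertip is on the holder's top just behind the red knob, which is the right spot. Starting the first-leg push.

Call:
send_rows:
  deltas:
    - [1,[0,0.07,0.12],0]
    - [1,[-0.16,0,0],0]
    - [1,[-0.16,0,0],0]
    - [1,[-0.16,0,0],0]
    - [1,[-0.16,0,0],0]
    - [1,[-0.16,0,0],0]
    - [1,[-0.16,0,0],0]
    - [1,[-0.16,0,0],0]
    - [1,[-0.16,0,0],0]
    - [1,[-0.16,0,0],0]

```text
time: 6.3
eef_pos: [0.6019, 0.0326, 0.0382]
eef_rot: [-0.084, 0.996, 0.0, -0.0]
ft_force: [-0.3, 0.4, -0.6]
finger_gap: -0.0001
grip_force: 0.7
```

Call:
send_rows:
  deltas:
    - [1,[-0.08,0,0],0]
    - [1,[-0.08,0,0],0]
    - [1,[0,0,0],0]
    - [1,[0,0,0],0]
    - [1,[0,0,0],0]
    - [1,[0,0,0],0]
    - [1,[0,0,0],0]
    - [1,[0,0,0],0]
    - [1,[0,0,0],0]
    - [1,[0,0,0],0]

```text
time: 7.3
eef_pos: [0.6057, 0.0333, 0.0383]
eef_rot: [-0.084, 0.996, 0.0, 0.0]
ft_force: [-1.7, -0.8, -0.1]
finger_gap: 0.0
grip_force: 0.7
```

Run:
```python
from h import *
s=ctrl.observe();print(s['time'],s['eef_pos'],hol(s['eef_pos']),s['ft_force'])
a=cam('scene');b=cam('side')
w=cv2.resize(a['img'][210:310,230:360],None,fx=3,fy=3,interpolation=2);d=cv2.resize(b['img'][130:210,190:294],None,fx=3.75,fy=3.75,interpolation=2)
save('w3',np.hstack([w,d]))
```

```text
7.3 [0.60571292 0.03327626 0.03828725] [-74.4   0. ] [-1.69852401 -0.8328493  -0.06177172]
```

View pics/w3.png

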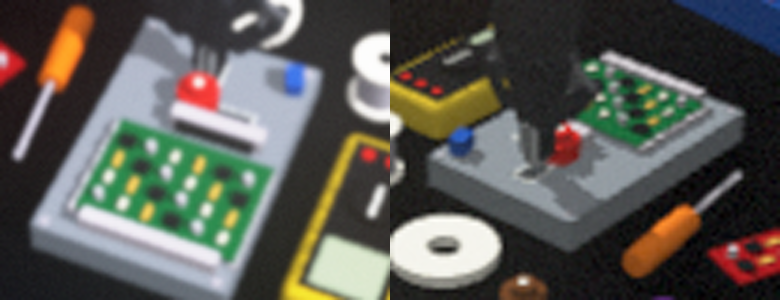

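The knob is moving ahead of the fingertip at scene crop (198,90) and is now at the clamp bar. I continue in small steps and watch the force.

Call:
send_rows:
  deltas:
    - [1,[-0.04,0,0],0]
    - [1,[-0.04,0,0],0]
    - [1,[-0.04,0,0],0]
    - [1,[-0.04,0,0],0]
    - [1,[0,0,0],0]
    - [1,[0,0,0],0]
    - [1,[0,0,0],0]
    - [1,[0,0,0],0]
    - [1,[0,0,0],0]
    - [1,[0,0,0],0]

```text
time: 8.4
eef_pos: [0.6097, 0.034, 0.0383]
eef_rot: [-0.084, 0.996, 0.0, 0.0]
ft_force: [-1.3, 0.0, -0.3]
finger_gap: -0.0
grip_force: 0.3
```

Call:
send_rows:
  deltas:
    - [1,[-0.04,0,0],0]
    - [1,[-0.04,0,0],0]
    - [1,[0,0,0],0]
    - [1,[0,0,0],0]
    - [1,[0,0,0],0]
    - [1,[0,0,0],0]
    - [1,[0,0,0],0]
    - [1,[0,0,0],0]
    - [1,[0,0,0],0]
    - [1,[0,0,0],0]

```text
time: 9.4
eef_pos: [0.6115, 0.0343, 0.0383]
eef_rot: [-0.084, 0.996, 0.0, 0.0]
ft_force: [-2.7, -1.9, 1.0]
finger_gap: 0.0001
grip_force: 1.4
```

Call:
send_rows:
  deltas:
    - [1,[-0.03,0,0],0]
    - [1,[-0.03,0,0],0]
    - [1,[0,0,0],0]
    - [1,[0,0,0],0]
    - [1,[0,0,0],0]
    - [1,[0,0,0],0]
    - [1,[0,0,0],0]
    - [1,[0,0,0],0]
    - [1,[0,0,0],0]
    - [1,[0,0,0],0]

```text
time: 10.4
eef_pos: [0.613, 0.0345, 0.0383]
eef_rot: [-0.084, 0.996, 0.0, 0.0]
ft_force: [-2.5, 0.2, 1.3]
finger_gap: 0.0003
grip_force: 1.4
```

Call:
send_rows:
  deltas:
    - [1,[-0.03,0,0],0]
    - [1,[-0.03,0,0],0]
    - [1,[0,0,0],0]
    - [1,[0,0,0],0]
    - [1,[0,0,0],0]
    - [1,[0,0,0],0]
    - [1,[0,0,0],0]
    - [1,[0,0,0],0]
    - [1,[0,0,0],0]
    - [1,[0,0,0],0]

```text
time: 11.4
eef_pos: [0.613, 0.0345, 0.0382]
eef_rot: [-0.084, 0.996, -0.0, -0.001]
ft_force: [-5.8, -0.7, 4.2]
finger_gap: -0.0002
grip_force: 2.9
```

```bash
cat > k.py <<'E'
from h import *
s=ctrl.observe();print(s['time'],s['eef_pos'],hol(s['eef_pos']),s['ft_force'])
for n,box in (('scene',(200,300,260,350)),('side',(140,200,200,270))):
    a=cam(n);i=a['img'].astype(int);m=(i[...,0]>90)&(i[...,1]<.5*i[...,0])&(i[...,2]<.5*i[...,0])
    r0,r1,c0,c1=box;z=np.zeros_like(m);z[r0:r1,c0:c1]=m[r0:r1,c0:c1]
    _,l,st,ce=cv2.connectedComponentsWithStats(z.astype(np.uint8));j=1+st[1:,4].argmax()
    print(n,st[j],ce[j],'holder',hol(ray(a,ce[j],.043)[0]))
E
python3 k.py
```

```text
11.4 [0.61299582 0.03452971 0.03819677] [-67.1   0. ] [-5.82896779 -0.66129343  4.15685407]
scene [288 236  14  13 115] [295.0173913  242.36521739] holder [-37.3   1.8]
side [234 163   8  10  59] [237.91525424 167.84745763] holder [-43.7 -10.1]
```

Call:
send_rows:
  deltas:
    - [1,[-0.04,0,0],0]
    - [1,[-0.04,0,0],0]
    - [1,[0,0,0],0]
    - [1,[0,0,0],0]
    - [1,[0,0,0],0]
    - [1,[0,0,0],0]
    - [1,[0,0,0],0]
    - [1,[0,0,0],0]
    - [1,[0,0,0],0]
    - [1,[0,0,0],0]

```text
time: 12.5
eef_pos: [0.6131, 0.0345, 0.0381]
eef_rot: [-0.084, 0.996, -0.001, -0.003]
ft_force: [-8.4, -1.0, 6.1]
finger_gap: 0.0002
grip_force: 4.6
```

Call:
send_rows:
  deltas:
    - [1,[-0.04,0,0],0]
    - [1,[-0.04,0,0],0]
    - [1,[-0.04,0,0],0]
    - [1,[0,0,0],0]
    - [1,[0,0,0],0]
    - [1,[0,0,0],0]
    - [1,[0,0,0],0]
    - [1,[0,0,0],0]
    - [1,[0,0,0],0]
    - [1,[0,0,0],0]

```text
time: 13.5
eef_pos: [0.6132, 0.0345, 0.0378]
eef_rot: [-0.084, 0.996, -0.001, -0.006]
ft_force: [-13.5, -1.0, 12.4]
finger_gap: 0.0001
grip_force: 7.1
```

The force passes 9 N with no motion, so the knob is hard against the corner stop. I back off and go around to its -y side.

Call:
send_rows:
  deltas:
    - [1,[0.4,0,0],0]
    - [1,[0.4,0,0],0]
    - [1,[0.2,0,0],0]
    - [1,[0,-0.6,0],0]
    - [1,[0,-0.6,0],0]
    - [1,[0,-0.6,0],0]
    - [1,[0,0,0],0]
    - [1,[0,0,0],0]
    - [1,[0,0,0],0]
    - [1,[0,0,0],0]

```text
time: 14.5
eef_pos: [0.6022, -0.0118, 0.0383]
eef_rot: [-0.085, 0.996, 0.001, 0.0]
ft_force: [-0.4, 0.3, -0.3]
finger_gap: 0.0001
grip_force: 0.0
```

```bash
python3 k.py
```

```text
14.5 [ 0.60218503 -0.01175381  0.03827988] [-85.5 -43.8] [-0.39170221  0.25753902 -0.34319118]
scene [288 237  14  12 109] [295.26605505 242.52293578] holder [-37.1   2.5]
side [201 153   3   2   6] [202.  153.5] holder [-50.4 141.4]
```

Call:
send_rows:
  deltas:
    - [1,[-0.57,0,0],0]
    - [1,[-0.57,0,0],0]
    - [1,[-0.56,0,0],0]
    - [1,[0,0.16,0],0]
    - [1,[0,0.16,0],0]
    - [1,[0,0.16,0],0]
    - [1,[0,0.12,0],0]
    - [1,[0,0.12,0],0]
    - [1,[0,0,0],0]
    - [1,[0,0,0],0]

```text
time: 15.6
eef_pos: [0.6411, 0.012, 0.0384]
eef_rot: [-0.084, 0.996, 0.0, 0.0]
ft_force: [0.3, -0.2, 1.0]
finger_gap: -0.0004
grip_force: 0.0
```

```bash
python3 k.py
```

```text
15.6 [0.64109914 0.012003   0.03835119] [-43.2 -26.9] [ 0.34424296 -0.2196765   0.97196912]
scene [289 236  14  13 112] [296.08035714 242.76785714] holder [-37.1   4.6]
side [230 162   8  11  63] [233.96825397 167.17460317] holder [-48.8   2.2]
```

The knob is moving freely, so I keep pushing sideways.

Call:
send_rows:
  deltas:
    - [1,[0,0.12,0],0]
    - [1,[0,0.12,0],0]
    - [1,[0,0.12,0],0]
    - [1,[0,0.12,0],0]
    - [1,[0,0.12,0],0]
    - [1,[0,0.12,0],0]
    - [1,[0,0.12,0],0]
    - [1,[0,0.12,0],0]
    - [1,[0,0,0],0]
    - [1,[0,0,0],0]

```text
time: 16.7
eef_pos: [0.637, 0.036, 0.0383]
eef_rot: [-0.084, 0.996, 0.0, 0.0]
ft_force: [-0.4, -0.1, 0.5]
finger_gap: -0.0005
grip_force: 0.0
```

```bash
python3 k.py
```

```text
16.7 [0.63703744 0.03595674 0.03826789] [-43.1  -2.6] [-0.43619012 -0.09913151  0.5244251 ]
scene [298 241  14  11 111] [305.06306306 245.87387387] holder [-36.5  28.4]
side [225 160   7  10  58] [228.10344828 164.77586207] holder [-49.6  26.3]
```

Call:
send_rows:
  deltas:
    - [1,[0,0.08,0],0]
    - [1,[0,0.08,0],0]
    - [1,[0,0.08,0],0]
    - [1,[0,0.08,0],0]
    - [1,[0,0.04,0],0]
    - [1,[0,0.04,0],0]
    - [1,[0,0.04,0],0]
    - [1,[0,0,0],0]
    - [1,[0,0,0],0]
    - [1,[0,0,0],0]

```text
time: 17.8
eef_pos: [0.6352, 0.0466, 0.0383]
eef_rot: [-0.084, 0.996, 0.0, 0.0]
ft_force: [-0.3, -0.2, 0.3]
finger_gap: 0.0
grip_force: 0.1
```

Call:
send_rows:
  deltas:
    - [1,[0,0.03,0],0]
    - [1,[0,0.03,0],0]
    - [1,[0,0.03,0],0]
    - [1,[0,0,0],0]
    - [1,[0,0,0],0]
    - [1,[0,0,0],0]
    - [1,[0,0,0],0]
    - [1,[0,0,0],0]
    - [1,[0,0,0],0]
    - [1,[0,0,0],0]

```text
time: 18.8
eef_pos: [0.6348, 0.0487, 0.0383]
eef_rot: [-0.084, 0.996, 0.0, 0.0]
ft_force: [-0.2, -0.2, 0.1]
finger_gap: 0.0002
grip_force: 0.1
```

Call:
send_rows:
  deltas:
    - [1,[0,0.03,0],0]
    - [1,[0,0.03,0],0]
    - [1,[0,0.03,0],0]
    - [1,[0,0,0],0]
    - [1,[0,0,0],0]
    - [1,[0,0,0],0]
    - [1,[0,0,0],0]
    - [1,[0,0,0],0]
    - [1,[0,0,0],0]
    - [1,[0,0,0],0]

```text
time: 19.8
eef_pos: [0.6345, 0.0505, 0.0383]
eef_rot: [-0.084, 0.996, -0.0, 0.0]
ft_force: [0.1, -2.4, 1.4]
finger_gap: 0.0001
grip_force: 1.5
```

```bash
python3 k.py
```

```text
19.8 [0.63451557 0.05052423 0.03829496] [-43.2  12.2] [ 0.1248189  -2.38966453  1.42982675]
scene [303 242  15  12 110] [310.40909091 247.57272727] holder [-36.6  42.3]
side [222 158   7  11  61] [225.06557377 163.40983607] holder [-49.4  39.5]
```

Force is just rising, which suggests the end stop. I push a little more to confirm it.

Call:
send_rows:
  deltas:
    - [1,[0,0.04,0],0]
    - [1,[0,0.04,0],0]
    - [1,[0,0.04,0],0]
    - [1,[0,0.04,0],0]
    - [1,[0,0,0],0]
    - [1,[0,0,0],0]
    - [1,[0,0,0],0]
    - [1,[0,0,0],0]
    - [1,[0,0,0],0]
    - [1,[0,0,0],0]

```text
time: 20.9
eef_pos: [0.6344, 0.0513, 0.0386]
eef_rot: [-0.083, 0.997, -0.002, 0.0]
ft_force: [1.0, -8.2, 3.5]
finger_gap: -0.0
grip_force: 4.3
```

Call:
send_rows:
  deltas:
    - [1,[0,0.04,0],0]
    - [1,[0,0.04,0],0]
    - [1,[0,0,0],0]
    - [1,[0,0,0],0]
    - [1,[0,-0.3,0],0]
    - [1,[0,-0.3,0],0]
    - [1,[0,-0.3,0],0]
    - [1,[0.1,-0.1,-0.6],0]
    - [1,[0,0,-1],0]
    - [1,[0,0,-1],0]

```text
time: 21.9
eef_pos: [0.6347, 0.0323, 0.1046]
eef_rot: [-0.085, 0.996, 0.001, -0.0]
ft_force: [0.4, 0.4, 0.8]
finger_gap: -0.0002
grip_force: 0.0
```

Call:
send_rows:
  deltas:
    - [1,[0.6,0,-1],0]
    - [1,[0.6,0,-1],0]
    - [1,[0.6,0,-1],0]
    - [1,[0.6,0,-1],0]
    - [1,[0.6,0,0],0]
    - [1,[0.6,0,0],0]
    - [1,[0,0,0],0]
    - [1,[0,0,0],0]
    - [1,[0,0,0],0]
    - [1,[0,0,0],0]

```text
time: 22.9
eef_pos: [0.5472, 0.017, 0.2032]
eef_rot: [-0.084, 0.996, 0.0, 0.0]
ft_force: [-0.8, -0.4, 0.1]
finger_gap: -0.0003
grip_force: 0.0
```

```bash
python3 k.py
python3 - <<'E'
from h import *
a=cam('scene');b=cam('side')
w=cv2.resize(a['img'][210:310,230:360],None,fx=3,fy=3,interpolation=2);d=cv2.resize(b['img'][130:210,190:294],None,fx=3.75,fy=3.75,interpolation=2)
save('w4',np.hstack([w,d]))
E
```

```text
22.9 [0.54723152 0.01698381 0.20324406] [-134.8   -6.2] [-0.79301764 -0.40129605  0.14539566]
scene [303 243  15  11 100] [310.45 247.83] holder [-35.9  42.7]
side [222 158  10  11  85] [226.4        163.32941176] holder [-46.2  36.6]
```

View pics/w4.png

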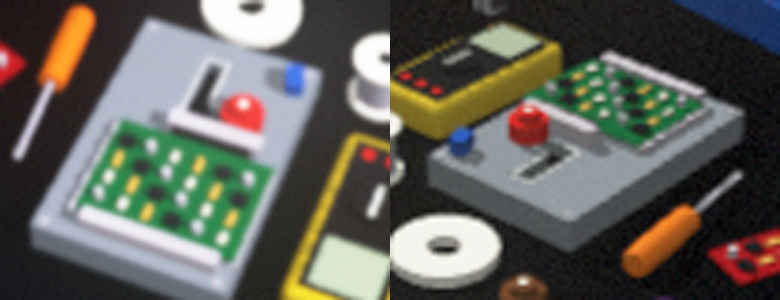

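The picture shows the knob at the end of the short leg, at crop (243,112). The bar is against the board, the slot's first leg is empty and the bystanders are where they were.

```bash
python3 -c "
from plant import ctrl
print(ctrl.hand_in())"
```

```text
the job is handed in; nothing more can be done
None
```

I pushed the knob to the corner and then to the end of the short leg, so the clamp bar is closed on the board. I handed the job in at about 23 s; the highest force reading was under 20 N, the final picture shows the bystanders undisturbed, and no verdict came back.

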